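# Close a cocoa tin in the counter's ratchet press

## Robot

A 6-joint arm with a two-finger parallel gripper is mounted at the origin on the work surface. World frame = base frame: x ahead of the robot, y to its left, z up, the work surface at z = 0. Lengths are in m, angles in rad, forces in N, time in s.
With the tool pointing down it reaches from about 0.425 to 0.95 m from the base axis. Payload 3.5 kg.
Tool frame: the origin (TCP) lies on the centre line of the jaws, within the pads' length; the fingertips stand tip_extent ahead of it and the grasp point (between the pads) lies 2 mm behind it (tip_extent is the distance from the TCP to the fingertips, in m); z points along the fingers, y is the direction in which the jaws open and shut (so a half turn about z gives the same grasp; the last joint's range is limited). The gripper opens to 85 mm and grips with 20 to 120 N. Pads are 22 mm wide; open, the fingers measure 114 mm over their backs; the gripper's body (76 mm by 85 mm) begins 54 mm behind the grasp point. The pads swing forward as they close: fully open they stand 13 mm farther back than shut.
Start: joints at [-1.371, 0.286, 1.577, -0, 1.279, -0.15], TCP at [0.231, -0.634, 0.248] pointing down, gripper open.
Joint ranges: [-2.77, 2.77], [-0.9, 2.22], [0.21, 2.48], [-1.53, 4.67], [0.24, 2.81], [-2.84, 2.84]. Speed limits (rad/s): [2.79, 2.79, 3.14, 3.14, 3.14, 3.14].

## Interface

Orientations are given as a unit quaternion [x, y, z, w].
In Python, from plant import * gives the robot as it stands.
- The arm moves only by the shell command python3 -m crank 'ROWS' [FORCE]. ROWS is JSON, a list of rows, each a list of 7 numbers: the gripper's target within -1 to 1 (shut at 1, half-way at 0, fully open at -1), then the shift along the tool's x, y, z in cm, then the turn, a rotation vector about the tool's x, y, z in degrees. In form: [[fingers, tx, ty, tz, wx, wy, wz], ...]. A call has 1 to 5 rows; each row shifts and turns the commanded pose from where the row before left it, along the tool's axes as they then stand; what a row does not reach is not made up. A row lasts 1/10 s, in which the tool goes at most 50 mm and 8.59 degrees, less where a joint would pass 70% of its speed; a pose out of reach is approached as far as the arm can. A call is refused whole if a number of a shift passes 5 or a number of a turn 8.59, either way. A call with a gripper value outside its range is refused whole. The fingers move at their own pace and stop on an object; FORCE is the grip in N (left out, the last holds). Time passes only in rows, so rows that do not move let the fingers close. It gives the time, the measured TCP pose, the force and the opening at its end, in the units of the state.
- get_state(): the state, without advancing time (a new reading comes with each control period).
- read_camera(name): name is "side" or "top" or "wrist"; returns a dict with "color" (400x640x3 uint8, red, green, blue), "vfov" (degrees; the focal length in pixels is half the picture's height over the tangent of half this angle, whatever the lens; pixels are square), "cx", "cy" (the principal point, pixels), "cam_to_world" (4x4, takes a point from camera to world coordinates). Camera axes: x right, y up, looking along -z (the intrinsics and any distortion apply to the point x, -y, -z); pixel columns grow to the right and rows downward; lengths in m; the calibration is good to about 2 mm. A picture is of the moment at which its call begins. There is no depth.
- sign_off(): hands the job in, once; it reports no verdict.
Trained networks look in the newest picture that a camera, given by its name, has taken for a name from the list of things; names that differ only in an ending like _2 or _b are one class to them, and where a whole thing is asked for, a point or a joint stands for the part that bears it (a point fixed in the world has none). Each returns a list of dicts, best first, with "p" (0 to 1); they miss things now and then, are a little off and sometimes report something else, mostly with a low value. They report only what shows in the picture. A call takes as long as a camera call. They do not tell look-alikes from the thing itself.
- trace(thing, camera): "pixels" (400x640 bool, what is visible of it) and "location" ([column, row] in pixels, amid what is visible of it).
- place_of(thing, camera): "location" ([column, row] in pixels: a listed point, or the origin of a listed thing).
The state is a dict: "time": time; "qpos": joint angles; "dq": joint speeds; "joint_efforts": joint torques, N m; "eef_pos": TCP position; "tcp_rot": TCP orientation; "contact_force": force on the tool from outside, world axes, zero at the start; "wrist_torque": the same for the moment, N m; "opening": opening from 0.0 (shut) to 1.0 (fully open).
Only numpy, scipy, OpenCV 4.12 (cv2) and the standard library are available. Lean on these libraries where they do the work, as an engineer would, in place of code of your own. Each camera call takes 0.05 s, during which the arm holds its last target.

## Task

Press the lid of the tin fully home with the counter press: pump the orange trigger, full strokes, until you feel the lid stop, bear down to about 19 N on the trigger to seal it, and push no harder, or the tin is crushed. Then let the trigger up, press the red release and keep it down until the ram has gone all the way back up, and let go of everything. Work only the trigger and the release: do not touch the tin or the ram, and leave the loaf, the jar and the other tin where they are.

Things in the scene. Friction and masses are not known exactly. Their poses are not given: they have to be found in the camera images.
- press: blue press fixed to the counter: base plate 130 x 190 x 14 mm, column, head 46 mm wide (x) whose top is 208 mm above the counter. Origin on the counter (underside of the base) under the column; own z up. The tin stands at own y = -75 mm, the trigger reaches out to own +y. Its place and yaw vary.
- trigger_pad (a point): centre of the top face of the orange pad (30 x 36 mm) at the trigger's end; at rest 198 mm above the counter and 100 mm to own +y of the press's origin. Push it down from above: it sits 82 mm from the trigger's hinge and sinks 22 mm down to its stop. Nothing stands within 60 mm beyond or beside it.
- trigger (a joint): 0 at rest (up), 0.27 rad down at its stop; springs back. Up to 0.03 is play; a stroke to 0.23 or more (0.24 is sure) and back below 0.02 moves the ram on one tooth (8 mm), shorter ones gain nothing. The ram moves half as far as the pad, with twice the force. The pad takes about 4 to 7 N with the ram free, 9 to 14 N pushing the lid in; lid home: suddenly hard, several N per mm.
- ram: upright toothed steel bar, 14 mm square, in the press's head, with a round black foot (48 mm) that presses the lid. Origin on its axis at z = 118 mm in the press frame when fully up, sinking up to 45 mm. The foot's underside is 1.5 to 5 mm below the origin (an unknown fixed screw setting). Starts 0 or 8 mm down, is held by the ratchet after each stroke, springs up on release.
- release_top (a point): centre of the top of the round red release button (26 mm across), 264 mm above the counter on top of the press's head, own y = -42 mm. Push it down from above.
- release (a joint): travel of the release: 0 up, 0.007 m fully down, sprung. With the trigger up, about 5 mm (5 to 7 N) frees the ratchet, fully down takes about 8 N; the ram then rises by itself in about half a second if the release is kept down.
- tin: yellow round tin, 64 mm across, 68 mm high, 0.35 kg, loose in a shallow ring of black stops on the base of the press, under the ram. Origin at the centre of its underside, z up.
- lid: steel disc lid of that tin, 64 mm across, 6 mm thick, origin at its underside's centre. Starts 6 to 10 mm proud of the rim and slides straight down in a tight fit (about 10 N); home when its origin is 68 mm above the tin's, where it stays by itself. It seals when the ram bears on it, once home, with more than 16 N (about 16 N on the trigger pad); more than 32 N (about 24 N on the pad) crushes it.
- loaf: loose brown loaf, about 105 x 205 x 85 mm, beside the press; origin at the centre of its underside. To be left alone.
- jam_jar: loose amber jar with red cap, 64 mm across, 90 mm high; origin at the centre of its underside. To be left alone.
- full_tin: loose yellow tin that is already closed, 64 mm across, 74 mm high; origin at the centre of its underside. To be left alone.
There are look-alikes about, which are no part of the job. Leave any blue or green look-alike of the tin alone.

How it is judged:
On the way, in this order (a step that is already met when the one before it is completed fails the run):
1. the lid is home on the tin (gap under 1 mm) and the ram bears on it with more than 16 N, if only for a moment (z of lid in the frame of tin below 0.069 m and contact force between ram and lid above 16 N).
2. the ram is back up (within 3 mm) with the lid still home (z of lid in the frame of tin below 0.069 m and z of ram in the frame of press above 0.115 m), for 0.1 s.
At the end, for the whole second after the job is handed in: the lid is home on the tin (gap under 1 mm), the ram is back up within 3 mm of its top, trigger (below 0.03 rad) and release (below 2 mm) are let go and up, and the tin stands upright and still in its ring of stops (within 8 mm of its centre) (all of step 2 and value of joint trigger below 0.03 rad and value of joint release below 0.002 m and x of tin in the frame of press between -0.008 and 0.008 m and y of tin in the frame of press between -0.083 and -0.067 m and z of tin in the frame of press below 0.018 m and angle between tin's own z axis and vertical below 0.08 rad and linear speed of tin below 0.02 m/s); the robot touches nothing.
It fails at once if the ram presses on the lid with more than 32 N (contact force between ram and lid above 32 N).
It fails at once if the robot touches the tin or its lid (over 1 N) (contact force between any of the arm, the fingers and tin above 1 N).
It fails at once if the robot pushes the ram directly (over 2 N) (contact force between any of the fingers, the arm and ram above 2 N).
It fails at once if the loaf, the jar or the other tin is pushed more than 2 cm or tipped (distance of any of loaf, jam_jar, full_tin from where it was at the start of the episode above 0.02 m or angle between any of loaf, jam_jar, full_tin's own z axis and vertical above 0.25 rad).
It also fails if it takes over 54 s, if anything falls off the work surface, if the arm or the gripper's body presses on something with over 40 N, if the wrist force passes 120 N, or if a joint passes its speed limit or range.

## Working session

There is one attempt and no reset: what is moved stays moved. The work goes in short steps, Python scripts to look and compute and a shell command to move; the robot and the scene stay as the last step left them, time stands still between calls to the robot, and variables do not carry over. Pictures are saved under pics/ and viewed, and the job is handed in when it is done.

```bash
ls; mkdir -p pics; cat > h.py <<'E'
from plant import *
import numpy as np, cv2
def save(n,im): cv2.imwrite('pics/'+n+'.png',cv2.cvtColor(im,cv2.COLOR_RGB2BGR))
def ray(c,px):
    f=200/np.tan(np.radians(c['vfov'])/2)
    d=np.array([(px[0]-c['cx'])/f,-(px[1]-c['cy'])/f,-1.0])
    M=np.array(c['cam_to_world']); return M[:3,3],M[:3,:3]@d
def atz(c,px,z):
    o,d=ray(c,px); return o+d*(z-o[2])/d[2]
def proj(c,p):
    f=200/np.tan(np.radians(c['vfov'])/2)
    M=np.array(c['cam_to_world']); q=M[:3,:3].T@(np.array(p)-M[:3,3])
    return np.array([c['cx']+f*q[0]/-q[2],c['cy']-f*q[1]/-q[2]])
E
python3 - <<'E'
from h import *
np.set_printoptions(precision=4,suppress=True)
s=get_state();print(s)
for n in ['side','top','wrist']:
    c=read_camera(n);save(n+'0',c['color']);print(n,[k for k in c],c['vfov'],c['cx'],c['cy'],np.array(c['cam_to_world']).round(3).tolist())
    for t in ['press','trigger_pad','release_top','ram','tin','lid','loaf','jam_jar','full_tin']:
        try: print(t,[(np.round(x['location'],1).tolist(),round(x['p'],2)) for x in place_of(t,n)])
        except Exception as e: print(t,e)
E
```

```text
pics
{'time': 0.0, 'qpos': array([-1.371 ,  0.2872,  1.5782,  0.    ,  1.2786, -0.15  ]), 'dq': array([-0.0002, -0.0008, -0.0023, -0.0014, -0.0002,  0.0007]), 'joint_efforts': array([  0.001 , -40.5973, -29.2628,  -0.0001,   0.0057,   0.    ]), 'eef_pos': array([ 0.2312, -0.6335,  0.2469]), 'tcp_rot': array([ 0.9847,  0.174 , -0.    , -0.0012]), 'contact_force': array([ 0.0487,  1.0216, -0.0328]), 'wrist_torque': array([-0.0422, -0.0931, -0.0163]), 'opening': 1.0020317948820667}
side ['color', 'vfov', 'cx', 'cy', 'cam_to_world'] 43.332254138077744 315.4111258483636 199.24684468051558 [[-0.867, 0.258, -0.426, -0.09], [-0.498, -0.441, 0.747, 1.015], [0.005, 0.86, 0.511, 0.862], [0.0, 0.0, 0.0, 1.0]]
press [([305.3, 241.7], 0.79)]
trigger_pad [([277.1, 190.7], 0.79)]
release_top [([313.3, 157.2], 0.43)]
ram [([329.5, 196.8], 0.74), ([328.5, 225.4], 0.56)]
tin [([383.0, 245.2], 0.97), ([328.0, 225.8], 0.9), ([366.4, 260.6], 0.87), ([277.5, 210.6], 0.76)]
lid [([270.3, 191.2], 0.65), ([366.6, 237.1], 0.64), ([386.4, 218.7], 0.58)]
loaf []
jam_jar [([259.2, 344.3], 0.73)]
full_tin [([181.0
[... 308 characters left out ...]
ase_top [([358.4, 204.1], 0.6), ([305.4, 184.0], 0.51)]
ram [([356.4, 204.0], 0.64), ([361.4, 221.8], 0.56)]
tin [([328.5, 283.0], 0.87), ([366.6, 286.6], 0.64), ([361.7, 226.4], 0.54)]
lid [([368.5, 286.6], 0.76), ([328.3, 279.7], 0.66), ([361.1, 224.9], 0.58), ([363.3, 159.7], 0.56)]
loaf [([363.1, 223.4], 0.74), ([444.1, 233.3], 0.65)]
jam_jar []
full_tin [([207.8, 170.8], 0.73)]
wrist ['color', 'vfov', 'cx', 'cy', 'cam_to_world'] 70.21833661637474 322.35891773068846 199.07941135246386 [[0.342, 0.891, 0.298, 0.308], [-0.94, 0.325, 0.108, -0.606], [-0.001, -0.317, 0.949, 0.373], [0.0, 0.0, 0.0, 1.0]]
press []
trigger_pad []
release_top []
ram []
tin []
lid []
loaf []
jam_jar []
full_tin []
```

View pics/side0.png

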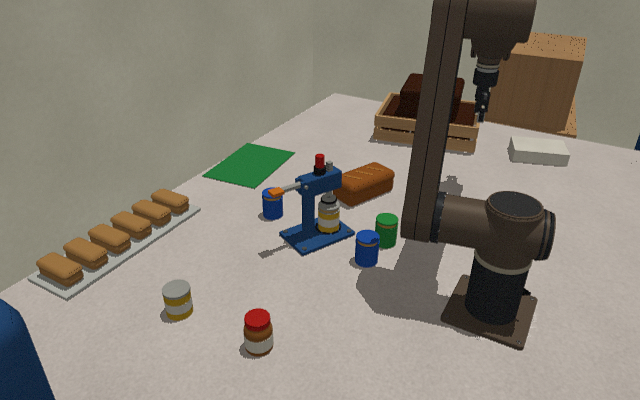

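View pics/top0.png

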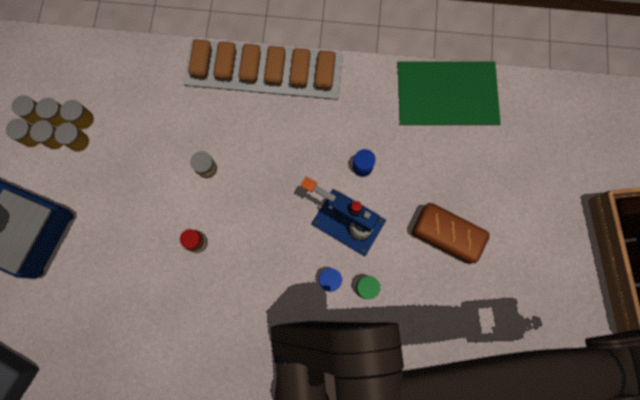

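The pictures show one blue press: side ~(318,210), top ~(350,220). Its orange pad is at side (277,191) / top (308,183), and its red release at side (320,160) / top (356,206). The yellow tin under the ram is at side (329,215). Look-alikes are the blue tins at side (272,204) and (367,248), and the green one at (386,230). The closed tin is at (177,300). The red jar cap at (258,318) could be taken for the release.

```bash
python3 - <<'E'
from h import *
np.set_printoptions(precision=4,suppress=True)
C={}
for n in ['side','top']:
    c=read_camera(n);C[n]=c;im=c['color']
    hsv=cv2.cvtColor(im,cv2.COLOR_RGB2HSV)
    x0,y0,x1,y1=(250,140,360,260) if n=='side' else (285,165,395,265)
    save('crop_'+n,cv2.resize(im[y0:y1,x0:x1],None,fx=5,fy=5,interpolation=cv2.INTER_CUBIC))
    for nm,lo,hi in [('orange',(5,150,120),(14,255,255)),('red',(0,150,80),(4,255,255))]:
        m=cv2.inRange(hsv,lo,hi);
        if nm=='red': m|=cv2.inRange(hsv,(172,150,80),(180,255,255))
        k=np.zeros_like(m);k[y0:y1,x0:x1]=m[y0:y1,x0:x1]
        ys,xs=np.nonzero(k);print(n,nm,len(xs),xs.mean(),ys.mean(),xs.min(),xs.max(),ys.min(),ys.max())
for n,tp,rp in [('side',(277.1,190.7),(313.3,157.2)),('top',(308,181.9),(358.4,204.1))]:
    c=C[n]
    print(n,'pad',atz(c,tp,.198),'rel',atz(c,rp,.264))
    for t in ['trigger_pad','release_top']:
        for x in trace(t,n): print(t,x['p'],x['location'],x['pixels'].sum())
print('jar',atz(C['side'],(259.2,344.3),0),'full',atz(C['side'],(181,309.7),0),atz(C['top'],(207.8,170.8),0),'blue',atz(C['top'],(364,161),.07))
E
```

```text
side orange 271 338.3948339483395 180.40959409594095 268 359 168 194
side red 107 319.5327102803738 160.53271028037383 316 323 154 167
top orange 128 308.3515625 183.9609375 301 315 177 190
top red 76 356.19736842105266 206.03947368421052 352 361 202 210
side pad [0.5744 0.0562 0.198 ] rel [ 0.5253 -0.0506  0.264 ]
trigger_pad 0.72 [284.2, 190.5] 260
trigger_pad 0.59 [318.3, 159.6] 134
release_top 0.6 [316.8, 159.7] 135
top pad [0.5901 0.0546 0.198 ] rel [ 0.5285 -0.0795  0.264 ]
trigger_pad 0.68 [315.1, 188.5] 301
release_top 0.59 [356.1, 207.9] 104
jar [ 0.4197  0.3737 -0.    ] full [0.6498 0.3783 0.    ] [0.6468 0.3795 0.    ] blue [ 0.7033 -0.0967  0.07  ]
```

View pics/crop_side.png

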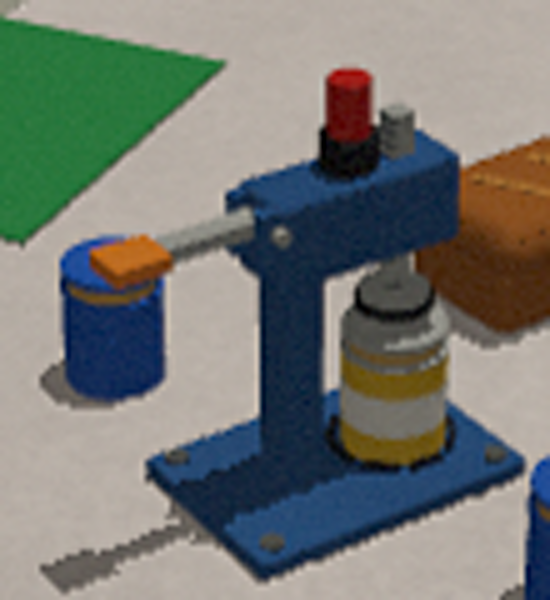

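View pics/crop_top.png

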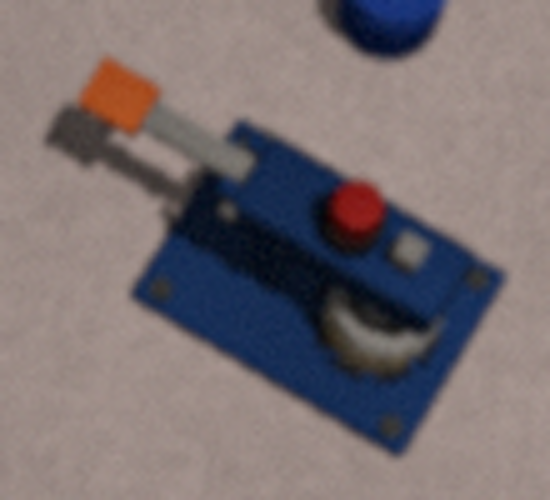

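The crops show the orange pad top at side (275.5,191) / top (308.6,183.6). The red release top is at side (319.8,155.2) / top (356.6,206), with the grey ram end beside it at top (367,215). The yellow tin under the foot has its lid proud.

```bash
python3 - <<'E'
from h import *
np.set_printoptions(precision=4,suppress=True)
for n,tp,rp in [('side',(275.5,191),(319.8,155.2)),('top',(308.6,183.6),(356.6,206))]:
    c=read_camera(n); p=atz(c,tp,.198); r=atz(c,rp,.264); d=p-r
    print(n,p,r,np.hypot(*d[:2]),np.degrees(np.arctan2(d[1],d[0])))
    # base corners and top
    if n=='top':
        for q in [(242,122),(505,272),(400,455),(135,292)]:
            print('corner',atz(c,(285+q[0]/5,165+q[1]/5),.014))
E
```

```text
side [0.5772 0.0597 0.198 ] [ 0.5163 -0.0704  0.264 ] 0.14362782446204958 64.89624450455514
top [0.5857 0.0526 0.198 ] [ 0.5233 -0.0755  0.264 ] 0.14243144510436365 64.03039589696117
corner [ 0.6221 -0.0144  0.014 ]
corner [ 0.5449 -0.1805  0.014 ]
corner [ 0.4291 -0.1263  0.014 ]
corner [0.5111 0.0398 0.014 ]
```

```bash
python3 -c "
from plant import *
print([k for k in dir() if 'tip' in k.lower() or 'extent' in k], globals().get('tip_extent'))"
python3 -m crank '[[1,0,0,-3,0,0,8.5],[1,0,0,-3,0,0,8.5],[1,0,0,-3,0,0,8.5],[1,0,0,-3,0,0,8.5],[1,0,0,-3,0,0,8.5]]'
python3 - <<'E'
from h import *
from scipy.spatial.transform import Rotation as R
s=get_state();M=R.from_quat(s['tcp_rot']).as_matrix();print(M.round(3),s['eef_pos'],s['opening'])
print(M.T@(np.array([.58,.056,.40])-s['eef_pos']))
E
```

```text
['tip_extent'] 0.017
time: 2.4
eef_pos: [0.2313, -0.634, 0.3996]
tcp_rot: [0.98, -0.198, 0.0, 0.0]
contact_force: [-1.0, -0.6, 0.5]
opening: 0.14
[[ 0.922 -0.388  0.   ]
 [-0.388 -0.922 -0.   ]
 [ 0.     0.    -1.   ]] [ 0.231339   -0.63397276  0.39962914] 0.13963227895323974
[ 5.39443957e-02 -7.71178858e-01 -4.59958223e-04]
```

```bash

python3 -m crank '[[1,0.3,-4.8,0,0,0,0],[1,0.3,-4.8,0,0,0,0],[1,0.3,-4.8,0,0,0,0],[1,0.3,-4.8,0,0,0,0],[1,0.3,-4.8,0,0,0,0]]'
python3 -m crank '[[1,0.3,-4.8,0,0,0,0],[1,0.3,-4.8,0,0,0,0],[1,0.3,-4.8,0,0,0,0],[1,0.3,-4.8,0,0,0,0],[1,0.3,-4.8,0,0,0,0]]'
python3 -m crank '[[1,0.3,-4.8,0,0,0,0],[1,0.3,-4.8,0,0,0,0],[1,0.3,-4.8,0,0,0,0],[1,0.3,-4.8,0,0,0,0],[1,0.3,-4.8,0,0,0,0]]'
python3 - <<'E'
from h import *
np.set_printoptions(precision=4,suppress=True)
s=get_state();print(s['eef_pos'],s['qpos'],s['time'])
c=read_camera('wrist');save('w1',c['color'])
for t,z in [('trigger_pad',.198),('release_top',.264)]:
    for x in place_of(t,'wrist'): print(t,x,atz(c,x['location'],z))
E
```

```text
time: 2.9
eef_pos: [0.3374, -0.4162, 0.3984]
tcp_rot: [0.981, -0.195, 0.0, 0.0]
contact_force: [0.5, -0.2, 0.2]
opening: 0.006
time: 3.4
eef_pos: [0.4428, -0.2001, 0.3987]
tcp_rot: [0.981, -0.195, 0.001, 0.0]
contact_force: [1.0, -0.4, -0.8]
opening: 0.0
time: 3.9
eef_pos: [0.5485, 0.0162, 0.3987]
tcp_rot: [0.981, -0.195, 0.001, 0.0]
contact_force: [1.4, -0.4, 0.6]
opening: -0.001
[0.5485 0.0162 0.3987] [-0.1554 -0.0711  1.6954 -0.0001  1.5163  1.8071] 3.9
trigger_pad {'location': [281.4, 159.4], 'p': 0.86} [0.5859 0.0516 0.198 ]
release_top {'location': [419.4, 183.4], 'p': 0.92} [ 0.5232 -0.0724  0.264 ]
```

View pics/w1.png

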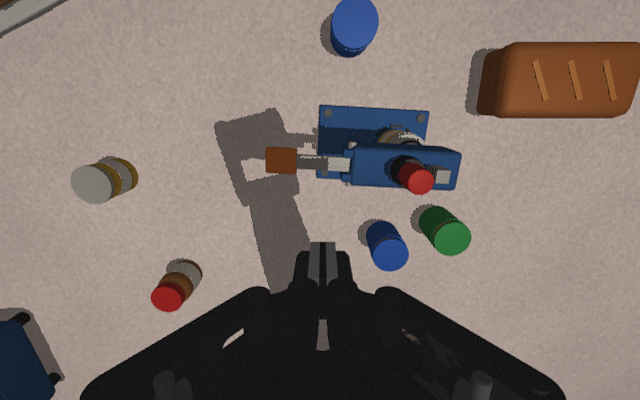

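The wrist picture shows the pad at (281,160) and the red release at (418,182), which agrees with the top camera. I'll use pad (0.586,0.052) and release (0.523,-0.074).

```bash
cat > d.py <<'E'
from h import *
import sys
from scipy.spatial.transform import Rotation as R
s=get_state();M=R.from_quat(s['tcp_rot']).as_matrix()
t=np.array([float(v) for v in sys.argv[1:4]])
print('tool cm',(100*M.T@(t-s['eef_pos'])).round(2),s['eef_pos'].round(4),s['contact_force'].round(2),round(s['time'],2),'yaw x',np.degrees(np.arctan2(M[1,0],M[0,0])).round(2))
E
python3 d.py .586 .052 .240
```

```text
tool cm [ 2.16 -4.69 15.8 ] [0.5484 0.0167 0.398 ] [ 0.51 -0.73 -0.01] 4.05 yaw x -22.18
```

```bash

python3 -m crank '[[1,0.72,-1.56,4,0,0,0],[1,0.72,-1.56,4,0,0,0],[1,0.72,-1.57,4,0,0,0],[1,0,0,3,0,0,0],[1,0,0,0,0,0,0]]'
python3 d.py .586 .052 .216
```

```text
time: 4.55
eef_pos: [0.5828, 0.0485, 0.2423]
tcp_rot: [0.981, -0.195, -0.006, 0.001]
contact_force: [-0.8, -0.9, 0.3]
opening: 0.0
tool cm [ 0.19 -0.46  2.63] [0.5828 0.0485 0.2423] [-0.81 -0.88  0.27] 4.55 yaw x -22.52
```

```bash

python3 -m crank '[[1,0,0,0,0,0,0],[1,0,0,0,0,0,0]]'
python3 - <<'E'
from h import *
for n in ['wrist','side']:
    c=read_camera(n)
    x0,y0,x1,y1=(200,100,440,260) if n=='wrist' else (220,80,380,200)
    save('z_'+n,cv2.resize(c['color'][y0:y1,x0:x1],None,fx=3,fy=3,interpolation=cv2.INTER_CUBIC))
    for x in place_of('trigger_pad',n): print(n,x,atz(c,x['location'],.198))
E
python3 d.py .586 .052 .216
```

```text
time: 4.75
eef_pos: [0.5871, 0.0483, 0.2515]
tcp_rot: [0.981, -0.195, 0.002, -0.0]
contact_force: [-0.4, 0.2, 0.2]
opening: 0.003
wrist {'location': [320.0, 235.8], 'p': 0.96} [0.58352321 0.05143465 0.198     ]
side {'location': [276.8, 192.5], 'p': 0.75} [0.5698142  0.06457173 0.198     ]
tool cm [-0.19 -0.26  3.45] [0.5866 0.0489 0.2505] [-0.4  -0.28 -0.14] 4.95 yaw x -22.48
```

View pics/z_wrist.png

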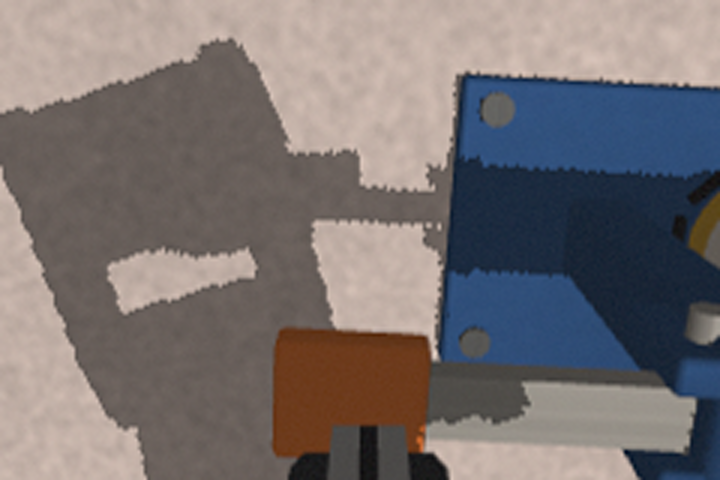

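View pics/z_side.png

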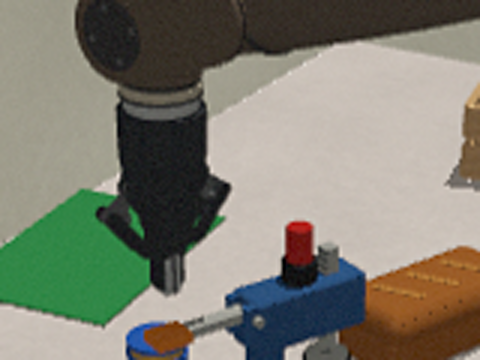

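```bash

python3 -m crank '[[1,-0.15,-0.3,1,0,0,0],[1,0,0,1,0,0,0],[1,0,0,0.9,0,0,0],[1,0,0,0,0,0,0],[1,0,0,0,0,0,0]]'
python3 d.py .585 .052 .215
python3 -m crank '[[1,0,0,0.2,0,0,0],[1,0,0,0.2,0,0,0],[1,0,0,0.2,0,0,0],[1,0,0,0,0,0,0]]'
python3 d.py .585 .052 .215
```

```text
time: 5.45
eef_pos: [0.5853, 0.0526, 0.2185]
tcp_rot: [0.981, -0.195, -0.001, 0.0]
contact_force: [-0.1, -0.1, -0.1]
opening: 0.002
tool cm [-0.    0.07  0.35] [0.5853 0.0526 0.2185] [-0.05 -0.11 -0.09] 5.45 yaw x -22.45
time: 5.85
eef_pos: [0.586, 0.0526, 0.2138]
tcp_rot: [0.981, -0.195, 0.001, -0.0]
contact_force: [0.5, 0.1, 1.9]
opening: -0.004
tool cm [-0.07  0.09 -0.12] [0.586  0.0526 0.2138] [0.45 0.13 1.86] 5.85 yaw x -22.46
```

```bash

python3 -m crank '[[1,0,0,0.4,0,0,0],[1,0,0,0.4,0,0,0],[1,0,0,0.4,0,0,0],[1,0,0,0.4,0,0,0],[1,0,0,0,0,0,0]]'
python3 -m crank '[[1,0,0,0.15,0,0,0],[1,0,0,0.15,0,0,0],[1,0,0,0,0,0,0]]'
```

```text
time: 6.35
eef_pos: [0.5859, 0.052, 0.1977]
tcp_rot: [0.981, -0.195, 0.0, 0.001]
contact_force: [-1.8, -0.0, 6.5]
opening: 0.001
time: 6.65
eef_pos: [0.5858, 0.0518, 0.1952]
tcp_rot: [0.981, -0.195, 0.0, 0.001]
contact_force: [-1.4, -0.9, 8.5]
opening: 0.001
```

```bash

python3 -m crank '[[1,0,0,0.1,0,0,0],[1,0,0,0,0,0,0]]'
python3 - <<'E'
from h import *
c=read_camera('side');save('s2',cv2.resize(c['color'][140:260,240:370],None,fx=5,fy=5,interpolation=cv2.INTER_CUBIC))
E
```

```text
time: 6.85
eef_pos: [0.5859, 0.0518, 0.1945]
tcp_rot: [0.981, -0.195, 0.0, 0.001]
contact_force: [-4.2, -1.5, 7.0]
opening: 0.002
```

View pics/s2.png

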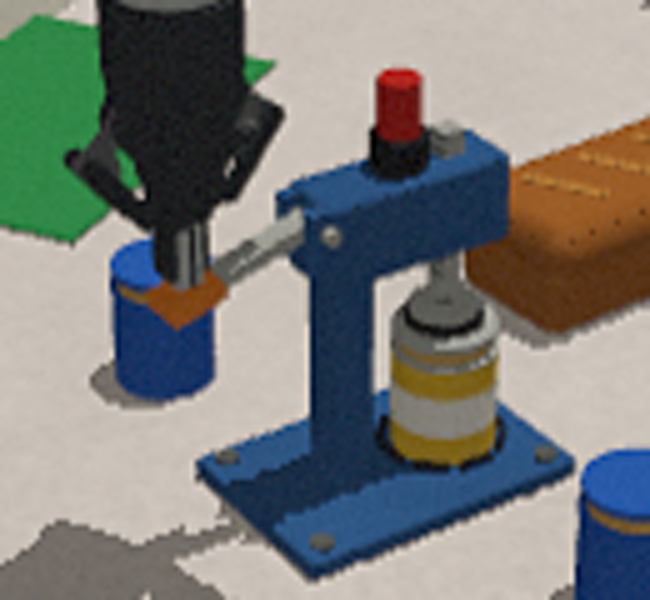

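The picture shows the trigger down and the foot much nearer the lid (foot at crop (450,310)). The stroke is complete, so I'll let the trigger up and repeat.

```bash

python3 -m crank '[[1,0,0,-0.8,0,0,0],[1,0,0,-0.8,0,0,0],[1,0,0,-0.8,0,0,0],[1,0,0,0,0,0,0],[1,0,0,0,0,0,0]]'
python3 -m crank '[[1,0,0,0.4,0,0,0],[1,0,0,0.4,0,0,0],[1,0,0,0.2,0,0,0],[1,0,0,0,0,0,0]]'
```

```text
time: 7.4
eef_pos: [0.5851, 0.0525, 0.2167]
tcp_rot: [0.981, -0.195, -0.001, 0.0]
contact_force: [0.3, 0.6, -0.0]
opening: -0.003
time: 7.8
eef_pos: [0.5855, 0.0527, 0.2073]
tcp_rot: [0.981, -0.195, -0.0, -0.0]
contact_force: [-1.6, 0.6, 5.0]
opening: 0.004
```

```bash

python3 -m crank '[[1,0,0,0.25,0,0,0],[1,0,0,0.25,0,0,0],[1,0,0,0,0,0,0]]'
python3 -m crank '[[1,0,0,0.2,0,0,0],[1,0,0,0.2,0,0,0],[1,0,0,0,0,0,0]]'
```

```text
time: 8.1
eef_pos: [0.5856, 0.0526, 0.204]
tcp_rot: [0.981, -0.195, -0.0, 0.0]
contact_force: [-4.6, 1.1, 9.0]
opening: -0.0
time: 8.4
eef_pos: [0.5855, 0.0523, 0.2005]
tcp_rot: [0.981, -0.195, -0.0, 0.0]
contact_force: [-5.3, -0.1, 11.2]
opening: -0.0
```

```bash

python3 -m crank '[[1,0,0,0.2,0,0,0],[1,0,0,0.1,0,0,0],[1,0,0,0,0,0,0]]'
python3 -m crank '[[1,0,0,0.15,0,0,0],[1,0,0,0.1,0,0,0],[1,0,0,0,0,0,0]]'
```

```text
time: 8.7
eef_pos: [0.5854, 0.0521, 0.1976]
tcp_rot: [0.981, -0.195, -0.0, 0.001]
contact_force: [-5.5, -0.1, 11.7]
opening: 0.001
time: 9.0
eef_pos: [0.5855, 0.0519, 0.1953]
tcp_rot: [0.981, -0.195, -0.0, 0.001]
contact_force: [-6.0, -0.9, 13.4]
opening: 0.002
```

```bash

python3 -m crank '[[1,0,0,0.05,0,0,0],[1,0,0,0,0,0,0]]'
python3 -m crank '[[1,0,0,0.04,0,0,0],[1,0,0,0,0,0,0]]'
```

```text
time: 9.2
eef_pos: [0.5855, 0.0519, 0.195]
tcp_rot: [0.981, -0.195, -0.0, 0.001]
contact_force: [-6.1, -0.7, 13.1]
opening: 0.001
time: 9.4
eef_pos: [0.5855, 0.0518, 0.1946]
tcp_rot: [0.981, -0.195, -0.0, 0.001]
contact_force: [-6.7, -1.2, 13.0]
opening: 0.002
```

```bash

python3 -m crank '[[1,0,0,-0.8,0,0,0],[1,0,0,-0.8,0,0,0],[1,0,0,-0.9,0,0,0],[1,0,0,0,0,0,0],[1,0,0,0,0,0,0]]'
python3 -m crank '[[1,0,0,0.4,0,0,0],[1,0,0,0.2,0,0,0],[1,0,0,0,0,0,0]]'
python3 -m crank '[[1,0,0,0.2,0,0,0],[1,0,0,0,0,0,0]]'
```

```text
time: 9.9
eef_pos: [0.5853, 0.0524, 0.2162]
tcp_rot: [0.981, -0.195, -0.001, 0.0]
contact_force: [0.1, -0.7, -0.2]
opening: 0.002
time: 10.2
eef_pos: [0.5856, 0.0526, 0.2108]
tcp_rot: [0.981, -0.195, -0.0, -0.0]
contact_force: [-1.3, 0.5, 4.6]
opening: 0.001
time: 10.4
eef_pos: [0.5857, 0.0526, 0.2097]
tcp_rot: [0.981, -0.195, -0.0, -0.0]
contact_force: [-2.4, 0.7, 5.9]
opening: -0.001
```

```bash

python3 -m crank '[[1,0,0,0.2,0,0,0],[1,0,0,0,0,0,0]]'
python3 -m crank '[[1,0,0,0.2,0,0,0],[1,0,0,0,0,0,0]]'
```

```text
time: 10.6
eef_pos: [0.5857, 0.0526, 0.2085]
tcp_rot: [0.981, -0.195, -0.0, 0.0]
contact_force: [-3.1, -0.1, 9.0]
opening: 0.001
time: 10.8
eef_pos: [0.5857, 0.0526, 0.2068]
tcp_rot: [0.981, -0.195, 0.0, 0.0]
contact_force: [-3.6, 1.3, 9.0]
opening: -0.003
```

```bash

python3 -m crank '[[1,0,0,0.15,0,0,0],[1,0,0,0,0,0,0]]'
python3 -m crank '[[1,0,0,0.15,0,0,0],[1,0,0,0,0,0,0]]'
python3 -m crank '[[1,0,0,0.15,0,0,0],[1,0,0,0,0,0,0]]'
```

```text
time: 11.0
eef_pos: [0.5857, 0.0526, 0.2056]
tcp_rot: [0.981, -0.195, 0.0, 0.0]
contact_force: [-4.4, 0.2, 10.9]
opening: 0.005
time: 11.2
eef_pos: [0.5857, 0.0525, 0.2043]
tcp_rot: [0.981, -0.195, 0.0, 0.0]
contact_force: [-4.9, 0.5, 10.1]
opening: 0.002
time: 11.4
eef_pos: [0.5857, 0.0524, 0.2032]
tcp_rot: [0.981, -0.195, 0.0, 0.0]
contact_force: [-5.5, -0.6, 12.3]
opening: 0.006
```

```bash

python3 -m crank '[[1,0,0,0.15,0,0,0],[1,0,0,0,0,0,0]]'
python3 -m crank '[[1,0,0,0.12,0,0,0],[1,0,0,0,0,0,0]]'
```

```text
time: 11.6
eef_pos: [0.5857, 0.0524, 0.2023]
tcp_rot: [0.981, -0.195, -0.0, 0.0]
contact_force: [-6.3, 0.3, 15.3]
opening: 0.002
time: 11.8
eef_pos: [0.5858, 0.0524, 0.2017]
tcp_rot: [0.981, -0.195, 0.0, 0.0]
contact_force: [-6.8, 0.6, 16.9]
opening: 0.002
```

```bash

python3 -m crank '[[1,0,0,0.12,0,0,0],[1,0,0,0,0,0,0]]'
```

```text
time: 12.0
eef_pos: [0.5858, 0.0523, 0.2011]
tcp_rot: [0.981, -0.195, 0.0, 0.001]
contact_force: [-8.6, -0.2, 18.9]
opening: 0.002
```

The lid is home: force rose 12 → 15 → 17 → 19 N over 2 mm. I'll hold and check the reading.

```bash

for i in 1 2 3; do python3 -m crank '[[1,0,0,0,0,0,0]]' | grep -E 'force|eef'; done
python3 - <<'E'
from h import *
c=read_camera('side');save('s3',cv2.resize(c['color'][140:260,240:370],None,fx=5,fy=5,interpolation=cv2.INTER_CUBIC))
E
```

```text
eef_pos: [0.5858, 0.0523, 0.2011]
contact_force: [-8.0, -0.1, 19.1]
eef_pos: [0.5858, 0.0523, 0.2011]
contact_force: [-8.4, 0.1, 18.3]
eef_pos: [0.5858, 0.0523, 0.2011]
contact_force: [-8.3, -0.0, 18.0]
```

View pics/s3.png

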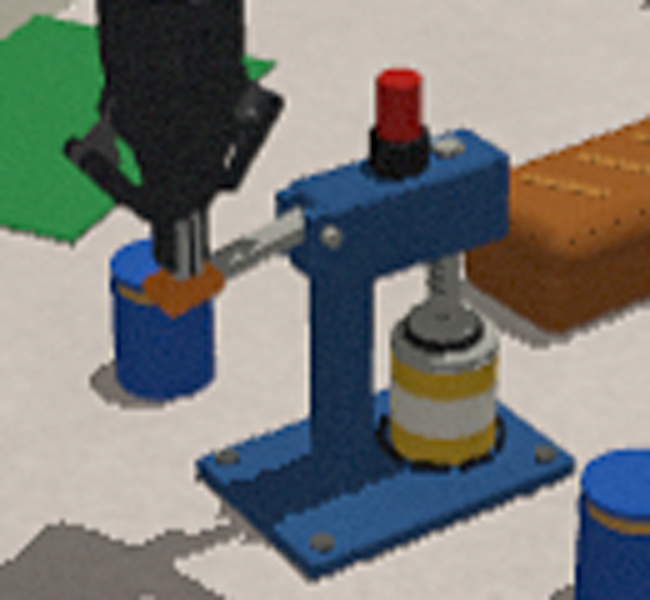

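The picture shows the gold band under the lid gone (crop (445,365)) and the foot on the lid. Force averages 18.5 N, so a small nudge to 19.

```bash

python3 -m crank '[[1,0,0,0.04,0,0,0],[1,0,0,0,0,0,0]]'
python3 -m crank '[[1,0,0,0,0,0,0]]' | grep force

```

```text
time: 12.55
eef_pos: [0.5858, 0.0523, 0.2009]
tcp_rot: [0.981, -0.194, 0.0, 0.001]
contact_force: [-9.3, -1.0, 19.2]
opening: 0.001
contact_force: [-9.2, 0.2, 18.7]
```

```bash

python3 -m crank '[[1,0,0,-1,0,0,0],[1,0,0,-3,0,0,0],[1,0,0,-4,0,0,0],[1,0,0,-4,0,0,0],[1,0,0,0,0,0,0]]'
python3 d.py .523 -.074 .31
python3 - <<'E'
from h import *
c=read_camera('wrist');save('w4',c['color'])
for x in place_of('release_top','wrist'): print(x,atz(c,x['location'],.264))
E
```

```text
time: 13.15
eef_pos: [0.5881, 0.0523, 0.323]
tcp_rot: [0.981, -0.195, 0.006, -0.001]
contact_force: [0.0, 0.4, 1.1]
opening: -0.004
tool cm [-1.21 14.16  1.24] [0.5881 0.0523 0.323 ] [0.02 0.35 1.12] 13.15 yaw x -22.46
{'location': [519.6, 242.9], 'p': 0.63} [ 0.52319068 -0.07309967  0.264     ]
```

View pics/w4.png

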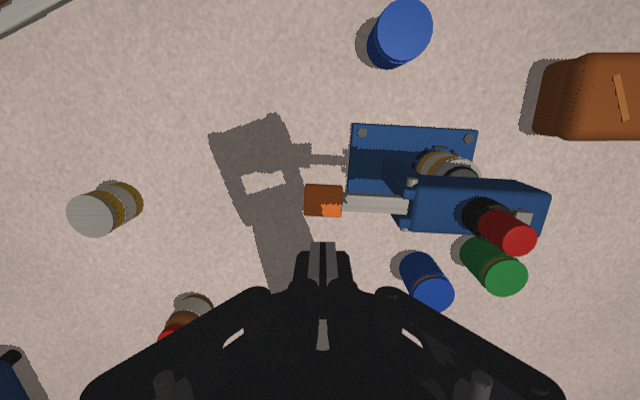

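The trigger is back up (pad at (322,200)). The red release top is at (519,239), which gives (0.523,-0.073) and confirms its place. Moving over it.

```bash

python3 -m crank '[[1,-0.3,3.6,0,0,0,0],[1,-0.3,3.6,0,0,0,0],[1,-0.3,3.5,0,0,0,0],[1,-0.3,3.4,0,0,0,0],[1,0,0,0,0,0,0]]'
python3 -m crank '[[1,0,0,0,0,0,0],[1,0,0,0,0,0,0]]'
python3 d.py .523 -.074 .281
python3 - <<'E'
from h import *
c=read_camera('wrist');save('w5',c['color'])
for x in place_of('release_top','wrist'): print(x,atz(c,x['location'],.264))
c=read_camera('side');save('s5',cv2.resize(c['color'][80:260,220:400],None,fx=3,fy=3,interpolation=cv2.INTER_CUBIC))
E
```

```text
time: 13.75
eef_pos: [0.5184, -0.0756, 0.313]
tcp_rot: [0.98, -0.197, -0.003, 0.0]
contact_force: [0.2, 0.6, 0.3]
opening: -0.003
time: 13.95
eef_pos: [0.5205, -0.0726, 0.3146]
tcp_rot: [0.981, -0.195, -0.001, -0.0]
contact_force: [1.0, 0.1, 0.5]
opening: -0.002
tool cm [0.3  0.04 3.36] [ 0.5205 -0.0726  0.3146] [0.97 0.11 0.47] 13.95 yaw x -22.43
{'location': [323.6, 228.7], 'p': 0.97} [ 0.52175957 -0.07413175  0.264     ]
```

View pics/w5.png

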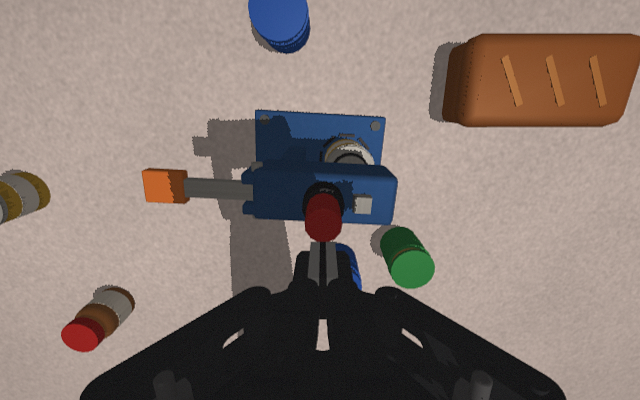

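View pics/s5.png

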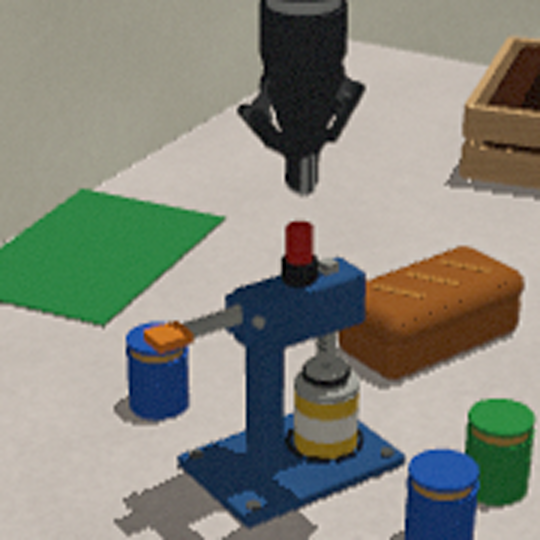

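The fingers stand right over the red button (wrist (323,215), side crop (299,230)) and the ram's end is well below it. Descending.

```bash

python3 -m crank '[[1,0.2,0.1,0.9,0,0,0],[1,0,0,0.9,0,0,0],[1,0,0,0.9,0,0,0],[1,0,0,0,0,0,0],[1,0,0,0,0,0,0]]'
python3 -m crank '[[1,0,0,0.3,0,0,0],[1,0,0,0.3,0,0,0],[1,0,0,0,0,0,0]]'
python3 -m crank '[[1,0,0,0.2,0,0,0],[1,0,0,0.2,0,0,0],[1,0,0,0,0,0,0]]'
```

```text
time: 14.6
eef_pos: [0.5219, -0.0748, 0.2885]
tcp_rot: [0.981, -0.195, -0.001, -0.0]
contact_force: [-0.1, 0.1, 0.5]
opening: 0.002
time: 14.9
eef_pos: [0.522, -0.0748, 0.2828]
tcp_rot: [0.981, -0.195, -0.0, -0.0]
contact_force: [0.6, -0.4, -1.0]
opening: -0.001
time: 15.2
eef_pos: [0.5223, -0.075, 0.2796]
tcp_rot: [0.981, -0.195, 0.0, 0.0]
contact_force: [-0.4, -0.9, 3.5]
opening: -0.001
```

```bash

python3 -m crank '[[1,0,0,0.2,0,0,0],[1,0,0,0.2,0,0,0],[1,0,0,0,0,0,0]]'
python3 -m crank '[[1,0,0,0.2,0,0,0],[1,0,0,0.15,0,0,0],[1,0,0,0,0,0,0]]'
```

```text
time: 15.5
eef_pos: [0.5223, -0.075, 0.2763]
tcp_rot: [0.981, -0.195, 0.0, 0.0]
contact_force: [-1.9, -0.1, 4.8]
opening: -0.003
time: 15.8
eef_pos: [0.5223, -0.0749, 0.274]
tcp_rot: [0.981, -0.195, 0.001, 0.0]
contact_force: [-4.4, 1.5, 8.6]
opening: -0.006
```

```bash

python3 -m crank '[[1,0,0,0.1,0,0,0],[1,0,0,0,0,0,0],[1,0,0,0,0,0,0],[1,0,0,0,0,0,0],[1,0,0,0,0,0,0]]'
python3 -m crank '[[1,0,0,0,0,0,0],[1,0,0,0,0,0,0],[1,0,0,0,0,0,0],[1,0,0,0,0,0,0],[1,0,0,0,0,0,0]]'
python3 - <<'E'
from h import *
c=read_camera('side');save('s6',cv2.resize(c['color'][80:260,220:400],None,fx=3,fy=3,interpolation=cv2.INTER_CUBIC))
E
```

```text
time: 16.3
eef_pos: [0.5224, -0.0749, 0.274]
tcp_rot: [0.981, -0.195, 0.001, 0.0]
contact_force: [-5.5, 1.1, 11.1]
opening: -0.004
time: 16.8
eef_pos: [0.5224, -0.0749, 0.274]
tcp_rot: [0.981, -0.195, 0.001, 0.0]
contact_force: [-5.1, 1.9, 12.1]
opening: -0.0
```

View pics/s6.png

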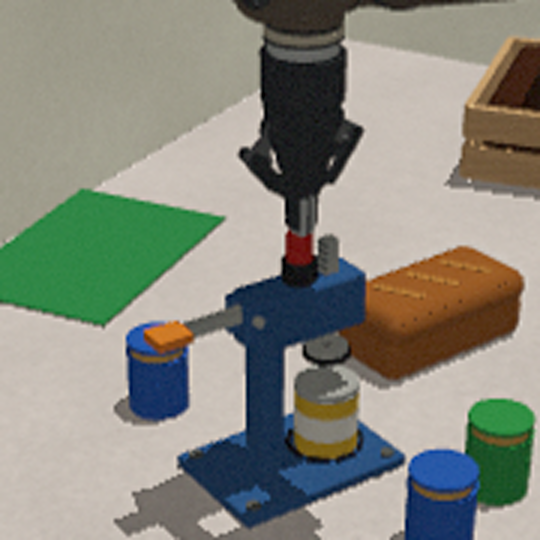

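The ram is fully up: its end is at crop (328,250) and the foot is well clear of the lid, higher than at the start. The lid is flush. Now I let go and back off.

```bash

python3 -m crank '[[1,0,0,-1,0,0,0],[1,0,0,-2,0,0,0],[1,0,0,-3,0,0,0],[1,0,0,-3,0,0,0],[1,0,0,-2,0,0,0]]'
python3 -m crank '[[1,0,0,0,0,0,0],[1,0,0,0,0,0,0],[1,0,0,0,0,0,0],[1,0,0,0,0,0,0],[1,0,0,0,0,0,0]]'
python3 - <<'E'
from h import *
c=read_camera('side');save('s7',cv2.resize(c['color'][80:260,220:400],None,fx=3,fy=3,interpolation=cv2.INTER_CUBIC))
E
```

```text
time: 17.35
eef_pos: [0.5225, -0.075, 0.3827]
tcp_rot: [0.981, -0.195, 0.001, 0.0]
contact_force: [-0.4, -0.9, -0.0]
opening: -0.004
time: 17.85
eef_pos: [0.5218, -0.0748, 0.3792]
tcp_rot: [0.981, -0.195, -0.001, -0.0]
contact_force: [-0.7, 0.9, -0.3]
opening: 0.004
```

View pics/s7.png

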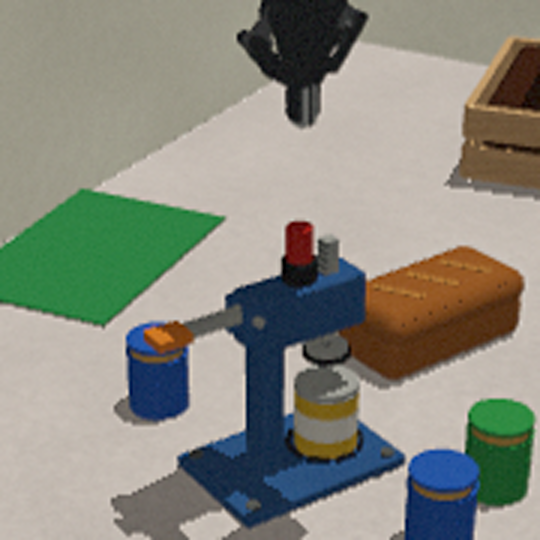

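The robot is clear. Release (crop (299,235)) and trigger (crop (168,337)) are both up, the ram is up, and the lid is flush on the upright tin. Handing in.

```bash
python3 -c "
from plant import *
print(sign_off())"
```

```text
the job is handed in; nothing more can be done
None
```

The lid is pressed home and sealed, and I handed the job in at about 18 s of the 54 s allowed; no verdict is reported.

- **Pressing:** I gave the trigger two full strokes. On the third the lid stopped, with the force rising from 12 to 19 N over about 2 mm. I held it at about 19 N; the highest reading was 19.2 N.
- **Release:** I let the trigger up and held the release fully down (about 11–12 N) for roughly a second while the ram rose. Then I lifted clear of everything.
- **Last checks:** In the final side picture the lid is flush on the upright tin, the ram is fully up, and both the trigger and the release are up. The force reading was about zero. The loaf showed no shift in that picture. I did not look at the jar and the other tin again at the end, but the arm never came near them.
- **What disagreed:** The side camera placed the pad about 10 mm from where the top and wrist cameras did. I went with the top and wrist cameras, and contact at the expected heights bore that out.

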